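Seat the spare recipe board and hold a spring clip gaping around its edge

TASK

One groove of the three-groove recipe rack is empty: take the orange-striped spare board out of its own dark block and stand it in that empty groove, fully down and let go. Then pick up the red spring clip by its handles, squeeze it wide open and bring its jaws around the upright edge of that orange board which faces the robot, about a centimetre or more onto the board and without leaning on it, so that I can slip a paper sheet in. Finish while still holding the clip there, squeezed open in the air; do not put it down or let it close, and leave everything else where it is.

Things in the scene. Friction and masses are not known exactly. Their poses are not given: they have to be found in the camera images.
- rack: Fixed mid-brown wooden block, 130 (x) by 230 (y) by 45 mm high. Origin at the centre of its underside; its -x side faces the robot (within 0.2 rad), z up. Three grooves run along its x, 85 mm apart in y, each 106 mm long, 12 mm wide, 35 mm deep, with 2 mm chamfers; a brass stud marks each on the front. Two of them hold a board, one is empty.
- groove_1 (a point): Centre of the floor of the rack's groove at y = +85 mm in the rack's frame (10 mm above the worktop).
- groove_2 (a point): Centre of the floor of the rack's middle groove (10 mm above the worktop).
- groove_3 (a point): Centre of the floor of the rack's groove at y = -85 mm in the rack's frame (10 mm above the worktop).
- board_green: Upright wooden recipe board with white faces and a green stripe, loose in one of the rack's grooves; 100 mm along its x (along the groove), 8 mm thick along its y, 120 mm high. Origin at the middle of its underside, z up.
- board_blue: The same with a blue stripe, loose in another groove of the rack.
- board_orange: The spare: the same kind of board with an orange stripe (about 80 g), standing loose in the spare block's groove. x along its 100 mm length, y through its 8 mm thickness, z up its 120 mm height; origin at the middle of its underside, so its upright edges lie at x = -50 and +50 mm. At the start its -x edge faces the robot.
- spare_block: Fixed dark wooden block on the worktop, 130 mm (x) by 60 mm (y) by 45 mm high, with one groove along its x like those of the rack (106 x 12 mm, 35 mm deep, floor 10 mm above the worktop). Origin at the centre of its underside.
- clip: Red plastic spring bag clip (70 g) lying on its side, 24 mm high, pivot axis upright. This body is its left half: origin on the pivot at the underside, z up; with the clip shut, x points along the midline to the jaws and y to the left half. Jaws reach 58 mm ahead of the pivot, handles 60 mm behind it. Handles are 41 mm over their outer faces at rest 50 mm behind the pivot, 24 mm when squeezed.
- clip_spread (a joint): Opening angle of the clip, rad: 0 shut (by its spring), 0.40 squeezed to its stop; tips then gape 23 mm, and the jaws 17 mm at 15 mm behind the tips. Squeezing takes 5 N (start) to 8 N (fully open) per handle. Each half turns by half of this value, so the midline is the clip body's x turned back (clockwise from above) by half of it.
- clip_grip (a point): Where to squeeze the clip: between its two handles, 45 mm behind the pivot, at half of its height (12 mm above its underside). Exactly on the midline while the clip is shut.
- left_jaw_tip (a point): Tip of the inner face of the clip's left jaw, at half of the clip's height (12 mm above its underside).
- right_jaw_tip (a point): Tip of the inner face of the clip's right jaw, at half of the clip's height.
- tin: Bystander: tin can, 57 mm across and 72 mm high, on the left of the worktop; origin at the centre of its underside.
- spice_jar: Bystander: spice jar, 46 mm across and 106 mm high, with a green cap, left of the rack; origin at the centre of its underside.
- timer: Bystander: red and cream kitchen timer, 65 mm across and 52 mm high, at the right; origin at the centre of its underside.
Mind the look-alikes: they are no part of the job. What is shaped like the board_blue but purple or turquoise is not meant.

How it is judged:
By the outcome, as a careful person would: the job done as asked, in the order asked, and still so for the second after the job is handed in, while the arm keeps its last pose, push and grip.
It also fails if it takes over 64 s, if anything falls off the work surface, if the arm or the gripper's body presses on something with over 40 N, if the wrist force passes 120 N, or if a joint passes its speed limit or range.

ROBOT

A 6-joint arm with a two-finger parallel gripper is mounted at the origin on a cart in front of the work surface, level with it; the furniture and walls round the work are solid. World frame = base frame: x ahead of the robot, y to its left, z up, the work surface at z = 0. Lengths are in m, angles in rad, forces in N, time in s.
With the tool pointing down it reaches from about 0.35 to 0.975 m from the base axis. Payload 4.9 kg.
Tool frame: the origin (TCP) lies at the very end of the fingers, on their centre line; the grasp point (between the pads) lies 19 mm behind it (manip.grasp_offset is the distance from the TCP to the grasp point, in m); z points along the fingers, y is the line along which they close (so a half turn about z gives the same grasp; the last joint's range is limited). The gripper opens to 85 mm and grips with 20 to 120 N. Pads are 22 mm wide; open, the fingers measure 114 mm over their backs; the gripper's body (76 mm by 85 mm) begins 54 mm behind the grasp point. The pads swing forward as they close: fully open they stand 13 mm farther back than shut.
Start: joints at [-1.363, 0.053, 1.613, -0, 1.476, -0.119], TCP at [0.201, -0.592, 0.231] pointing down, gripper open.
Joint ranges: [-3.01, 3.01], [-1.01, 2.22], [0.06, 2.58], [-1.02, 4.17], [0.09, 2.62], [-3.14, 3.14]. Speed limits (rad/s): [2.57, 2.57, 3.14, 3.14, 3.14, 3.14].

INTERFACE

Orientations are given as a unit quaternion [w, x, y, z].
In Python, from plant import manip, eyes, job_done, models gives the robot as it stands.
- The arm moves only by the tool servo_tool, never from a script. Its argument "motion" is one flat list of numbers, 5 for each row, row after row: the opening, from -1 (shut) to 1 (fully open), then the shift along the tool's x, y, z normalised to -1 to 1, where 1 is 120 mm, then the turn about the tool's z normalised to -1 to 1, where 1 is 45 degrees. A call has 1 to 5 rows; each row is the pose to reach, as a shift and turn from the pose commanded when the call began, along the tool's axes at that moment; what a row does not reach only later rows make up. A row lasts 1/8 s, in which the tool goes at most 62.5 mm and 10.7 degrees, less where a joint would pass 70% of its speed; a pose out of reach is approached as far as the arm can. A call with a number of a shift or a turn outside -1 to 1 is refused whole. A call with a gripper value outside its range is refused whole. The fingers move at their own pace and stop on an object; the grip force is fixed at half the most. Time passes only in rows, so rows that repeat a pose let the fingers close. It gives the time, the measured TCP pose, the force, the opening and the grip force at its end, in the units of the state.
- manip.state(): the state, without advancing time (a new reading comes with each control period).
- eyes.grab_frame(name): name is "scene" or "top" or "wrist"; returns (picture, depth): 400x640x3 uint8, red, green, blue; 400x640 float32, m along the optical axis (not along the pixel's ray), 0 where there is no reading.
- eyes.camera_params(name): a dict with "fov_y" (degrees; the focal length in pixels is half the picture's height over the tangent of half this angle, whatever the lens; pixels are square), "cx", "cy" (the principal point, pixels), "pose" (4x4, takes a point from camera to world coordinates); the wrist camera has in their place "T_tool_cam" (4x4, takes a point from camera to tool coordinates, whose origin is the TCP and whose axes are the flange's). Camera axes: x right, y up, looking along -z (the intrinsics and any distortion apply to the point x, -y, -z); pixel columns grow to the right and rows downward; lengths in m; the calibration is good to about 2 mm. A picture is of the moment at which its call begins: read the wrist's pose just before it. camera_params takes no time and is no camera call.
- job_done(): hands the job in; it is judged then, once.
Trained networks look in the newest picture that a camera, given by its name, has taken for a name from the list of things; names that differ only in an ending like _2 or _b are one class to them, and where a whole thing is asked for, a point or a joint stands for the part that bears it (a point fixed in the world has none). Each returns a list of dicts, best first, with "p" (0 to 1); they miss things now and then, are a little off and sometimes report something else, mostly with a low value. They report only what shows in the picture. A call takes as long as a camera call. They do not tell look-alikes from the thing itself.
- models.regions_of(camera, label): "mask" (400x640 bool, what is visible of it) and "pixel" ([column, row] in pixels, amid what is visible of it).
The state is a dict: "time": time; "joint_pos": joint angles; "joint_vel": joint speeds; "joint_efforts": joint torques, N m; "tool_pos": TCP position; "tool_rot": TCP orientation; "contact_force": force on the tool from outside, world axes, zero at the start; "ft_torque": the same for the moment, N m; "gripper_width": opening from 0.0 (shut) to 1.0 (fully open); "grasp_force": force on a finger pad.
Only numpy, scipy, OpenCV 4.12 (cv2) and the standard library are available. Lean on these libraries where they do the work, as an engineer would, in place of code of your own. Each camera call takes 0.05 s, during which the arm holds its last target. There are 200 camera calls.

## Working session

There is one attempt and no reset: what is moved stays moved. The work goes in short steps, Python scripts to look and compute and a tool call to move; the robot and the scene stay as the last step left them, time stands still between calls to the robot, and variables do not carry over. Pictures are saved under pics/ and viewed, at most 10 in all, crops included, and the job is handed in when it is done.

Besides the shell and the picture viewer there is one more tool, called after "Call:" in YAML: its name, and indented under it one key for each argument. servo_tool: Moves the arm, as the interface text tells. Its arguments: {"type":"object","properties":{"motion":{"type":"array","items":{"type":"number","minimum":-1,"maximum":1}}},"required":["motion"]}

```bash
ls; mkdir -p pics
cat > h.py <<'E'
import numpy as np, cv2
from plant import manip, eyes, models, job_done
from scipy.spatial.transform import Rotation as R
def T_tool():
    s=manip.state(); T=np.eye(4); q=s["tool_rot"]
    T[:3,:3]=R.from_quat([q[1],q[2],q[3],q[0]]).as_matrix(); T[:3,3]=s["tool_pos"]; return T
def grab(name,save=None):
    T=T_tool(); im,d=eyes.grab_frame(name); p=eyes.camera_params(name)
    P=np.array(p["pose"]) if "pose" in p else T@np.array(p["T_tool_cam"])
    f=200/np.tan(np.radians(p["fov_y"])/2)
    if save: cv2.imwrite("pics/"+save,im[:,:,::-1])
    r,c=np.mgrid[:400,:640]
    X=np.stack([(c-p["cx"])/f*d,-(r-p["cy"])/f*d,-d],-1)@P[:3,:3].T+P[:3,3]
    X[d<=0]=np.nan
    return im,d,X,p,P
E
python3 - <<'E'
from h import *
for n in("top","scene"):
    im,d,X,p,P=grab(n,n+"0.png")
    print(n,{k:v for k,v in p.items() if k!="pose"},P.round(3).tolist())
    if n=="top":
        np.set_printoptions(suppress=True,precision=3)
    for l in("rack","board_green","board_orange","spare_block","clip","tin","spice_jar","timer"):
        for m in models.regions_of(n,l)[:4]:
            Q=X[m["mask"]];Q=Q[~np.isnan(Q[:,0])]
            print(l,round(m["p"],2),np.round(m["pixel"]),np.nanmedian(Q,0).round(3),np.nanpercentile(Q,[3,97],axis=0).round(3).tolist(),len(Q))
print(manip.state())
E
```

```text
pics
top {'fov_y': 56.11222848475011, 'cx': 320.25337232378126, 'cy': 199.93287542362134} [[-0.023, 0.982, -0.186, 0.359], [-1.0, -0.025, -0.009, -0.099], [-0.014, 0.186, 0.982, 1.232], [0.0, 0.0, 0.0, 1.0]]
rack 0.75 [261. 205.] [0.574 0.104 0.044] [[0.517, 0.019, 0.016], [0.642, 0.222, 0.049]] 2212
board_green 0.52 [254. 200.] [0.582 0.128 0.103] [[0.534, 0.124, 0.038], [0.629, 0.134, 0.132]] 279
board_green 0.22 [225. 198.] [0.587 0.213 0.098] [[0.54, 0.209, 0.04], [0.635, 0.221, 0.133]] 362
board_orange 0.55 [424. 242.] [ 0.433 -0.392  0.1  ] [[0.386, -0.424, 0.04], [0.478, -0.384, 0.132]] 347
spare_block 0.88 [412. 247.] [ 0.43  -0.376  0.044] [[0.371, -0.409, 0.009], [0.496, -0.359, 0.049]] 489
spare_block 0.45 [223. 199.] [0.584 0.213 0.099] [[0.54, 0.209, 0.045], [0.632, 0.22, 0.132]] 318
clip 0.77 [350. 238.] [ 0.465 -0.178  0.023] [[0.417, -0.214, 0.001], [0.517, -0.162, 0.029]] 206
tin 0.69 [183. 244.] [0.441 0.343 0.067] [[0.417, 0.324, 0.015], [0.467, 0.376, 0.073]] 375
spice_jar 0.93 [173. 201.] [0.582 0.366 0.099] [[0.564, 0.354, 0.015], [0.603, 0.395, 0.109]] 347
time
[... 958 characters left out ...]
 0.387, 0.109]] 230
spice_jar 0.43 [390. 290.] [ 0.486 -0.574  0.038] [[0.465, -0.596, 0.016], [0.517, -0.545, 0.055]] 294
timer 0.64 [389. 288.] [ 0.487 -0.574  0.038] [[0.465, -0.597, 0.009], [0.521, -0.542, 0.054]] 353
{'time': 0.9, 'joint_pos': array([-1.363,  0.053,  1.613,  0.   ,  1.476, -0.119]), 'joint_vel': array([-0.001, -0.001,  0.   , -0.001, -0.   ,  0.   ]), 'joint_efforts': array([  0.001, -39.368, -37.047,  -0.   ,   0.   ,  -0.   ]), 'tool_pos': array([ 0.201, -0.592,  0.231]), 'tool_rot': array([0.   , 0.987, 0.163, 0.   ]), 'contact_force': array([-0.691, -0.492, -0.022]), 'ft_torque': array([ 0.012, -0.009, -0.019]), 'grasp_force': 0.0, 'gripper_width': 1.00555631054412}
```

Run:
```python
import cv2
a=cv2.imread("pics/top0.png")[160:300,140:540]; cv2.imwrite("pics/top0c.png",cv2.resize(a,None,fx=2,fy=2,interpolation=cv2.INTER_CUBIC))
```

```text
(no output)
```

View pics/top0c.png

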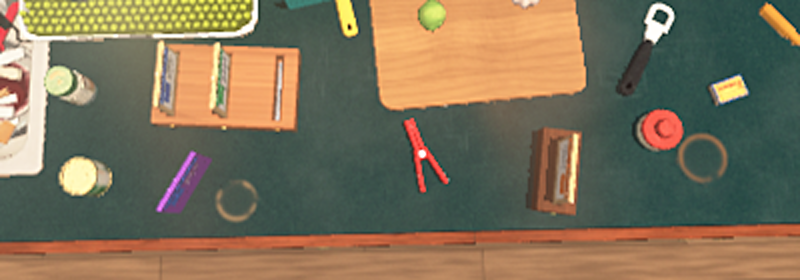

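View pics/scene0.png

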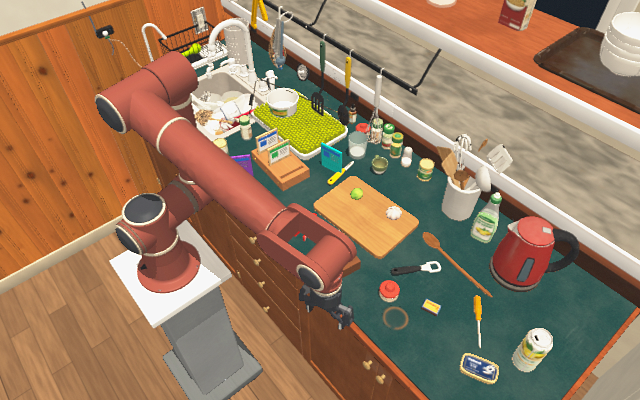

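```bash
cat >> h.py <<'E'
def rect(Q,lo,hi,xr,yr):
    "min-area rect of points in box: centre, dims, yaw of long side (deg, -90..90)"
    Q=Q.reshape(-1,3);Q=Q[~np.isnan(Q[:,0])]
    Q=Q[(Q[:,2]>lo)&(Q[:,2]<hi)&(Q[:,0]>xr[0])&(Q[:,0]<xr[1])&(Q[:,1]>yr[0])&(Q[:,1]<yr[1])]
    if len(Q)<5: return None
    (c,(w,h),a)=cv2.minAreaRect((Q[:,:2]*1000).astype(np.float32))
    if w<h: a+=90; w,h=h,w
    a=(a+90)%180-90
    return np.round(c,1),round(w,1),round(h,1),round(a,1),len(Q),np.median(Q,0).round(4)
E
python3 - <<'E'
from h import *
im,d,X,p,P=grab("top")
print("orange",rect(X,.118,.14,(.36,.51),(-.45,-.36)))
print("block",rect(X,.04,.05,(.34,.52),(-.46,-.34)))
print("green",rect(X,.118,.14,(.5,.66),(.1,.16)))
print("blue",rect(X,.118,.14,(.5,.66),(.18,.24)))
print("rack",rect(X,.04,.05,(.47,.68),(-.03,.27)))
m=models.regions_of("top","clip")[0]["mask"]
print("clip",rect(X[m],.015,.035,(.3,.7),(-.3,-.1)))
hs=cv2.cvtColor(im,cv2.COLOR_RGB2HSV); red=((hs[...,0]<8)|(hs[...,0]>172))&(hs[...,1]>150)
Q=X[red]; Q=Q[(Q[:,0]>.38)&(Q[:,0]<.56)&(Q[:,1]>-.26)&(Q[:,1]<-.12)&(Q[:,2]>.012)]
Q=Q[Q[:,0].argsort()]; print((Q[::4]*1000).round().astype(int).tolist())
print(np.array(eyes.camera_params("wrist")["T_tool_cam"]).round(3), eyes.camera_params("wrist")["fov_y"])
E
```

```text
orange (array([ 432.4, -394.7]), 99.5, 9.9, -9.0, 130, array([ 0.4314, -0.3937,  0.1296]))
block (array([ 434.4, -395.4]), 130.1, 61.1, -8.4, 477, array([ 0.4298, -0.3825,  0.045 ]))
green (array([583.3, 131.1]), 98.7, 9.5, -3.1, 110, array([0.5827, 0.1307, 0.1286]))
blue (array([588.5, 215.2]), 98.2, 9.7, -3.9, 124, array([0.588 , 0.2144, 0.1285]))
rack (array([600.5, 144. ]), 258.2, 163.6, 86.4, 2157, array([0.5819, 0.1136, 0.0449]))
clip (array([ 471.7, -188.8]), 105.1, 40.6, 11.3, 155, array([ 0.4709, -0.1784,  0.0234]))
[[407, -181, 23], [414, -181, 26], [417, -178, 26], [422, -220, 23], [426, -217, 22], [427, -176, 21], [430, -176, 25], [433, -179, 23], [436, -179, 27], [439, -179, 26], [442, -205, 25], [445, -205, 19], [446, -174, 16], [449, -173, 24], [451, -202, 22], [454, -202, 25], [458, -196, 26], [459, -174, 22], [461, -193, 24], [464, -193, 22], [467, -193, 24], [471, -193, 24], [474, -187, 25], [475, -174, 20], [478, -178, 22], [481, -178, 25], [484, -174, 27], [484, -181, 21], [487, -175, 23], [491, -171, 25], [494, -175, 24], [497, -178, 24], [497, -165, 23], [500, -172, 22], [504, -169, 22], [507, -175, 24], [510, -172, 24], [514, -169, 22], [517, -163, 23], [520, -169, 24], [523, -169, 28]]
[[-0.     0.949  0.316  0.081]
 [ 1.     0.     0.     0.   ]
 [ 0.     0.316 -0.949 -0.142]
 [ 0.     0.     0.     1.   ]] 62.8908198441443
```

Call:
servo_tool:
  motion: [1,0.5,-0.2,0,0.2,1,1,-0.4,0,0.4,1,1,-0.4,0,0.61]

```text
time: 1.38
tool_pos: [0.3015, -0.5055, 0.2315]
tool_rot: [-0.0, 0.997, -0.076, 0.0]
contact_force: [-0.2, -0.8, 0.5]
gripper_width: 1.002
grasp_force: 0.0
```

```bash
cat > go.py <<'E'
# usage: go.py x y z yaw_deg  -> units to move in tool axes (assumes tool down)
import sys; from h import *
t=np.array([float(v) for v in sys.argv[1:5]]); T=T_tool(); s=manip.state()
yaw=np.degrees(np.arctan2(T[1,0],T[0,0]))
d=T[:3,:3].T@(t[:3]-T[:3,3])
print("t",round(s["time"],2),"pos",s["tool_pos"].round(4),"yaw",yaw.round(2),"tilt",T[2,:2].round(4),"F",s["contact_force"].round(1),"w",round(s["gripper_width"],3),"g",round(s["grasp_force"],1))
print("units",(d/.12).round(3),"turn",round((((yaw-t[3])+180)%360-180)/45,3), "norm_mm",round(np.linalg.norm(d)*1000))
E
python3 go.py .4325 -.3947 .19 -8.7
```

```text
t 1.38 pos [ 0.3015 -0.5055  0.2315] yaw -8.77 tilt [ 0.0007 -0.0004] F [-0.2 -0.8  0.5] w 1.002 g 0.0
units [ 0.938 -1.079  0.347] turn -0.002 norm_mm 177
```

Call:
servo_tool:
  motion: [1,0.35,-0.35,0,0,1,0.7,-0.7,0,0,1,0.94,-1,0,0,1,0.94,-1,0,0]

```text
time: 1.88
tool_pos: [0.4305, -0.4044, 0.2314]
tool_rot: [-0.0, 0.997, -0.074, 0.0]
contact_force: [-0.5, 0.2, -0.3]
gripper_width: 0.999
grasp_force: 0.0
```

```bash
python3 - <<'E'
from h import *
im,d,X,p,P=grab("wrist","w1.png")
print("orange",rect(X,.115,.14,(.36,.51),(-.45,-.34)))
print("block",rect(X,.04,.05,(.34,.52),(-.46,-.34)))
E
python3 go.py .4325 -.3947 .086 -8.7
```

```text
orange (array([ 431.1, -394.7]), 99.3, 8.9, -8.9, 1373, array([ 0.4367, -0.3959,  0.1297]))
block (array([ 432. , -394.9]), 129.5, 60.1, -8.8, 5673, array([ 0.44  , -0.3987,  0.045 ]))
t 1.93 pos [ 0.4294 -0.4056  0.2313] yaw -8.58 tilt [-0.0002  0.0003] F [-1.3 -0.2  0. ] w 1.001 g 0.0
units [ 0.013 -0.094  1.211] turn 0.003 norm_mm 146
```

View pics/w1.png

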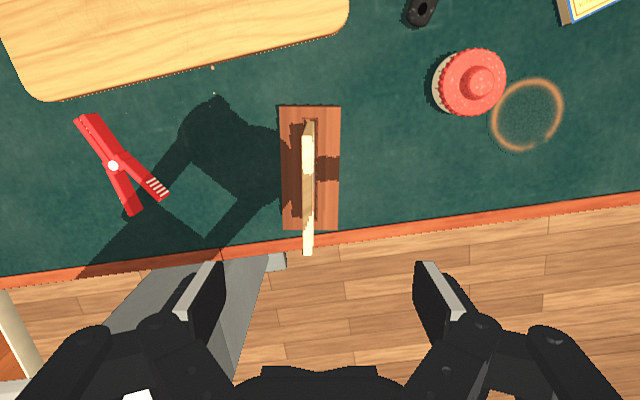

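Call:
servo_tool:
  motion: [1,0.01,-0.09,0.3,0,0.2,0.01,-0.09,0.7,0,0.2,0.01,-0.09,1,0,0.2,0.01,-0.09,1,0]

```text
time: 2.42
tool_pos: [0.4286, -0.3948, 0.1075]
tool_rot: [-0.003, 0.997, -0.077, -0.003]
contact_force: [-0.0, 0.1, 0.2]
gripper_width: 0.598
grasp_force: 0.0
```

```bash
python3 go.py .4315 -.3947 .086 -8.7
python3 - <<'E'
from h import *
im,d,X,p,P=grab("wrist"); T=T_tool()
Y=(X-T[:3,3])@T[:3,:3]; ok=(X[...,2]>.12)&(X[...,2]<.135)&(abs(Y[...,1])<.015)
print("board y in tool",np.nanpercentile(Y[ok][:,1],[3,50,97]).round(4))
m=models.regions_of("wrist","clip")
for r in m[:2]: print(r["p"],rect(X[r["mask"]],.015,.03,(.38,.55),(-.3,-.1)))
E
```

```text
t 2.42 pos [ 0.4286 -0.3948  0.1075] yaw -8.82 tilt [-0.006  -0.0048] F [-0.   0.1  0.2] w 0.598 g 0.0
units [ 0.025 -0.003  0.179] turn -0.003 norm_mm 22
board y in tool [-0.0054 -0.0015  0.0025]
0.77 (array([ 459.5, -185.1]), 99.7, 48.2, 19.8, 3973, array([ 0.4555, -0.1836,  0.0229]))
```

Call:
servo_tool:
  motion: [0.2,0.02,-0.01,0.18,0,0.2,0.02,-0.01,0.18,0,-1,0.02,-0.01,0.18,0,-1,0.02,-0.01,0.18,0,-1,0.02,-0.01,0.18,0]

```text
time: 3.15
tool_pos: [0.4346, -0.3958, 0.0912]
tool_rot: [0.001, 0.997, -0.076, 0.001]
contact_force: [-0.4, -0.3, 3.0]
gripper_width: 0.081
grasp_force: 58.7
```

Call:
servo_tool:
  motion: [-1,0,0,0,0,-1,0,0,0,0,-1,0,0,0,0]

```text
time: 3.52
tool_pos: [0.4346, -0.3958, 0.0912]
tool_rot: [0.001, 0.997, -0.076, 0.001]
contact_force: [0.2, -0.3, 5.0]
gripper_width: 0.082
grasp_force: 59.2
```

```bash
python3 go.py .4315 -.3947 .206 -8.7
```

```text
t 3.52 pos [ 0.4346 -0.3958  0.0912] yaw -8.72 tilt [0.0017 0.0014] F [ 0.2 -0.3  5. ] w 0.082 g 59.2
units [-0.025 -0.004 -0.957] turn -0.001 norm_mm 115
```

Call:
servo_tool:
  motion: [-1,0,0,-0.2,0,-1,0,0,-0.5,0,-1,0,0,-0.9,0,-1,0,0,-0.9,0]

```text
time: 4.03
tool_pos: [0.4356, -0.3971, 0.2028]
tool_rot: [0.003, 0.997, -0.076, 0.003]
contact_force: [1.0, -0.5, -1.3]
gripper_width: 0.082
grasp_force: 58.6
```

```bash
python3 - <<'E'
from h import *
im,d,X,p,P=grab("top")
print("green",rect(X,.118,.14,(.5,.66),(.1,.16)))
print("blue",rect(X,.118,.14,(.5,.66),(.18,.24)))
Q=X[:300]; Q=Q[(Q[...,2]>.0425)&(Q[...,2]<.0475)]
Q=Q[(Q[:,0]>.5)&(Q[:,0]<.67)&(Q[:,1]>.005)&(Q[:,1]<.255)]
a=np.radians(-3.5); 
for deg in(-3,-3.5,-4):
    a=np.radians(deg); U=Q[:,:2]@np.array([[np.cos(a),-np.sin(a)],[np.sin(a),np.cos(a)]])
    print(deg,np.percentile(U,[.5,1,2,98,99,99.5],axis=0).round(4).tolist())
E
python3 go.py .576 .045 .2 -3.5
```

```text
green (array([583.1, 131. ]), 98.0, 9.6, -3.7, 115, array([0.5825, 0.1303, 0.129 ]))
blue (array([588.7, 215.5]), 98.5, 10.3, -3.3, 120, array([0.5874, 0.2144, 0.1288]))
-3 [[0.51, 0.0475], [0.5113, 0.0484], [0.5122, 0.0502], [0.6394, 0.2624], [0.6406, 0.2712], [0.656, 0.2752]]
-3.5 [[0.5094, 0.0523], [0.5097, 0.0534], [0.511, 0.0551], [0.6378, 0.2669], [0.6389, 0.2758], [0.6537, 0.2803]]
-4 [[0.508, 0.0572], [0.5085, 0.0585], [0.5093, 0.0601], [0.6365, 0.2714], [0.6374, 0.2803], [0.6514, 0.2849]]
t 4.08 pos [ 0.4346 -0.3959  0.1998] yaw -8.72 tilt [0.0029 0.0026] F [ 0.4  0.6 -0.4] w 0.086 g 58.6
units [ 0.607 -3.811 -0.01 ] turn -0.116 norm_mm 463
```

Call:
servo_tool:
  motion: [-1,0.05,-0.3,0,0,-1,0.12,-0.7,0,0,-1,0.16,-1,0,-0.05,-1,0.16,-1,0,-0.116]

```text
time: 4.58
tool_pos: [0.4706, -0.2763, 0.1948]
tool_rot: [-0.002, 1.0, -0.028, -0.002]
contact_force: [0.8, -0.3, -0.7]
gripper_width: 0.087
grasp_force: 58.7
```

Call:
servo_tool:
  motion: [-1,0.1,-0.5,0,0,-1,0.25,-1,0,0,-1,0.25,-1,0,0]

```text
time: 4.95
tool_pos: [0.508, -0.1576, 0.1951]
tool_rot: [-0.001, 1.0, -0.028, -0.002]
contact_force: [0.5, -0.2, -1.5]
gripper_width: 0.084
grasp_force: 59.0
```

Call:
servo_tool:
  motion: [-1,0.1,-0.5,0,0,-1,0.25,-1,0,0,-1,0.25,-1,0,0,-1,0.25,-1,0,0,-1,0.25,-1,0,0]

```text
time: 5.58
tool_pos: [0.5451, -0.045, 0.1969]
tool_rot: [0.0, 0.999, -0.032, -0.001]
contact_force: [0.3, -0.2, -0.7]
gripper_width: 0.089
grasp_force: 59.2
```

```bash
python3 go.py .5778 .0462 .2 -3.5
python3 - <<'E'
from h import *
im,d,X,p,P=grab("wrist","w2.png")
T=T_tool(); print(T[:3,3])
print("rack",rect(X,.042,.048,(.5,.66),(.0,.18)))
print("green",rect(X,.118,.14,(.5,.66),(.1,.16)))
# groove: points deep
print("groove deep",rect(X,.003,.035,(.53,.63),(.025,.07)))
Y=(X-T[:3,3])@T[:3,:3]
ok=(abs(Y[...,1])<.03)&(abs(Y[...,0])<.07)&(Y[...,2]>-.08)&(Y[...,2]<.1)
print(np.nanpercentile(Y[ok],[1,50,99],axis=0).round(4))
E
```

```text
t 5.58 pos [ 0.5451 -0.045   0.1969] yaw -3.63 tilt [-0.0014  0.0002] F [ 0.3 -0.2 -0.7] w 0.089 g 59.2
units [ 0.224 -0.776 -0.026] turn -0.003 norm_mm 97
[ 0.54519514 -0.04502786  0.1971544 ]
rack (array([579.1, 100.4]), 167.6, 130.1, 86.3, 17531, array([0.5888, 0.0815, 0.0449]))
green (array([581.4, 131. ]), 99.9, 10.8, -3.7, 3735, array([0.5868, 0.1288, 0.1283]))
groove deep (array([579.4,  51.8]), 98.9, 3.6, -3.7, 1049, array([0.5832, 0.0524, 0.0198]))
[[-0.0225 -0.0294 -0.0796]
 [ 0.0114  0.     -0.0512]
 [ 0.0462  0.0294  0.028 ]]
```

View pics/w2.png

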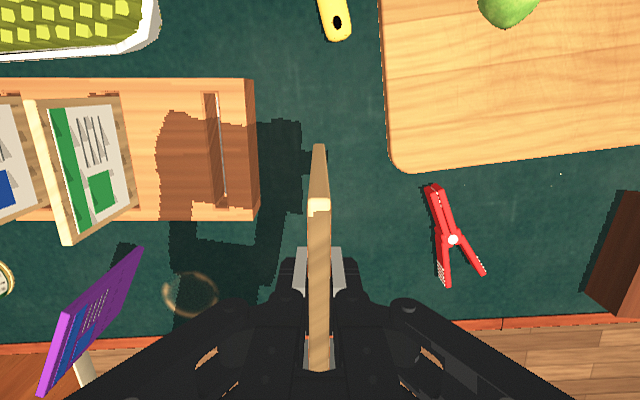

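Run:
```python
from h import *
im,d,X,p,P=grab("wrist"); T=T_tool()
for deg in(-3.4,-3.7,-4.0):
    a=np.radians(deg); M=np.array([[np.cos(a),-np.sin(a)],[np.sin(a),np.cos(a)]])
    U=X[...,:2]@M; z=X[...,2]
    top=(z>.0435)&(z<.0465)
    u=U[top&(U[...,0]>.54)&(U[...,0]<.61)][:,1]
    o=np.median(u)
    h,e=np.histogram(u,np.arange(.055,.125,.001)); 
    print(deg,"y hist",[(round(b,3),int(c)) for b,c in zip(e,h)][15:45] if deg==-3.7 else "")
    band=top&(U[...,1]>.065)&(U[...,1]<.150)
    print(" x range",np.nanpercentile(U[band][:,0],[.3,1,99,99.7]).round(4))
    for lo,hi in((.515,.54),(.61,.635)):
        v=U[top&(U[...,0]>lo)&(U[...,0]<hi)&(U[...,1]<.12)][:,1]; print("  side edge",lo,np.percentile(v,[.2,1,3]).round(4))
    g=(z<.042)&(U[...,1]>.068)&(U[...,1]<.1)&(U[...,0]>.5)&(U[...,0]<.65)
    print(" groove pts x",np.percentile(U[g][:,0],[.5,2,98,99.5]).round(4),"y",np.percentile(U[g][:,1],[.5,2,98,99.5]).round(4))
Y=(X-T[:3,3])@T[:3,:3]
ok=(abs(Y[...,1])<.012)&(abs(Y[...,0])<.075)&(Y[...,2]>-.05)&(Y[...,2]<.095)
B=Y[ok]; print(len(B))
for lo in np.arange(-.05,.095,.01):
    b=B[(B[:,2]>lo)&(B[:,2]<lo+.01)]
    if len(b)>5: print(lo.round(3),len(b),np.percentile(b[:,:2],[2,50,98],axis=0).round(4).tolist())
```

```text
-3.4 y hist 
 x range [0.5077 0.5087 0.6365 0.6853]
  side edge 0.515 [0.0513 0.0517 0.0527]
  side edge 0.61 [0.0507 0.0511 0.0524]
 groove pts x [0.5185 0.5188 0.6485 0.6494] y [0.0686 0.0708 0.097  0.0992]
-3.7 y hist [(np.float64(0.07), 88), (np.float64(0.071), 73), (np.float64(0.072), 85), (np.float64(0.073), 81), (np.float64(0.074), 78), (np.float64(0.075), 87), (np.float64(0.076), 61), (np.float64(0.077), 30), (np.float64(0.078), 0), (np.float64(0.079), 0), (np.float64(0.08), 0), (np.float64(0.081), 0), (np.float64(0.082), 0), (np.float64(0.083), 0), (np.float64(0.084), 0), (np.float64(0.085), 0), (np.float64(0.086), 0), (np.float64(0.087), 0), (np.float64(0.088), 0), (np.float64(0.089), 8), (np.float64(0.09), 41), (np.float64(0.091), 88), (np.float64(0.092), 88), (np.float64(0.093), 77), (np.float64(0.094), 91), (np.float64(0.095), 80), (np.float64(0.096), 84), (np.float64(0.097), 75), (np.float64(0.098), 78), (np.float64(0.099), 92)]
 x range [0.5071 0.5081 0.6359 0.6829]
  side edge 0.515 [0.0541 0.0544 0.0555]
  side edge 0.61 [0.0539 0.0544 0.0555]
 groove pts x [0.518  0
[... 399 characters left out ...]
2]]
-0.03 666 [[-0.0195, -0.0116], [0.0107, -0.0003], [0.0464, 0.0116]]
-0.02 452 [[0.0063, -0.0116], [0.0106, 0.0001], [0.0464, 0.0116]]
-0.01 266 [[0.0063, -0.0115], [0.0108, 0.0001], [0.0463, 0.0112]]
0.0 86 [[0.0448, -0.0037], [0.0461, 0.0003], [0.0464, 0.0039]]
0.01 66 [[0.0454, -0.0034], [0.046, 0.0], [0.0463, 0.0039]]
0.02 58 [[0.0448, -0.0036], [0.046, 0.0], [0.0463, 0.004]]
0.03 51 [[0.0454, -0.0034], [0.0459, -0.0], [0.0461, 0.0037]]
0.04 41 [[0.0449, -0.0035], [0.0459, -0.0], [0.0461, 0.004]]
0.05 37 [[0.0447, -0.0037], [0.0459, -0.0001], [0.0461, 0.0036]]
0.06 29 [[0.0455, -0.0033], [0.0459, -0.0001], [0.046, 0.0037]]
0.07 30 [[0.0451, -0.0034], [0.0458, 0.0002], [0.046, 0.0038]]
```

```bash
python3 go.py .5798 .0463 .15 -3.7
```

```text
t 5.67 pos [ 0.5453 -0.0449  0.1974] yaw -3.64 tilt [-0.0005  0.0001] F [-0.5 -0.6 -0. ] w 0.08 g 59.2
units [ 0.239 -0.777  0.395] turn 0.001 norm_mm 108
```

Call:
servo_tool:
  motion: [-1,0.12,-0.4,0,0,-1,0.24,-0.78,0,0,-1,0.24,-0.78,0.1,0,-1,0.24,-0.78,0.4,0,-1,0.24,-0.78,0.4,0]

```text
time: 6.3
tool_pos: [0.5772, 0.047, 0.1457]
tool_rot: [0.0, 1.0, -0.031, -0.004]
contact_force: [-0.6, -0.6, -0.7]
gripper_width: 0.087
grasp_force: 59.2
```

```bash
python3 go.py .5798 .0463 .09 -3.7
python3 - <<'E'
from h import *
im,d,X,p,P=grab("wrist"); T=T_tool()
Y=(X-T[:3,3])@T[:3,:3]
ok=(abs(Y[...,1])<.007)&(abs(Y[...,0])<.055)&(Y[...,2]>0.02)&(Y[...,2]<.078)
print("board",np.percentile(Y[ok],[2,50,98],axis=0).round(4).tolist())
a=np.radians(-3.7); M=np.array([[np.cos(a),-np.sin(a)],[np.sin(a),np.cos(a)]]); U=X[...,:2]@M; t=T[:2,3]@M
z=X[...,2]; top=(z>.0435)&(z<.0465)
print("tcp",t.round(4)); print("side",[np.percentile(U[top&(U[...,0]>l)&(U[...,0]<l+.015)&(U[...,1]<.12)&(U[...,1]>.03)][:,1],[.5,1,3]).round(4) for l in(.61,.62)])
print("front",np.percentile(U[top&(U[...,1]>.06)&(U[...,1]<.12)&(U[...,0]>.48)&(U[...,0]<.66)][:,0],[.5,1,99,99.5]).round(4))
h,e=np.histogram(U[top&(U[...,0]>.61)&(U[...,0]<.625)][:,1],np.arange(.07,.1,.001));print(h)
E
```

```text
t 6.3 pos [0.5772 0.047  0.1457] yaw -3.59 tilt [-0.0079  0.0005] F [-0.6 -0.6 -0.7] w 0.087 g 59.2
units [0.025 0.004 0.464] turn 0.003 norm_mm 56
board [[0.0435, -0.0036, 0.0204], [0.0444, -0.0, 0.0424], [0.0448, 0.0039, 0.0767]]
tcp [0.5744 0.0842]
side [array([0.0543, 0.0547, 0.0557]), array([0.0544, 0.0547, 0.056 ])]
front [0.5158 0.5208 0.6361 0.6362]
[23 35 20 24 37 21 23 15  0  1  1  1  1  1  0  0  0  0  0  0  4 37 20 28
 33 18 28 28 18]
```

Call:
servo_tool:
  motion: [-1,0.01,0,0.1,0,-1,0.015,0,0.2,0,-1,0.015,0,0.3,0,-1,0.015,0,0.4,0,-1,0.015,0,0.45,0]

```text
time: 6.98
tool_pos: [0.5813, 0.0481, 0.0943]
tool_rot: [-0.0, 1.0, -0.031, -0.001]
contact_force: [0.1, 0.1, 0.0]
gripper_width: 0.084
grasp_force: 59.3
```

```bash
python3 go.py .5798 .0463 .09 -3.7
```

```text
t 6.97 pos [0.5813 0.0481 0.0943] yaw -3.5 tilt [-0.0017  0.    ] F [0.1 0.1 0. ] w 0.084 g 59.3
units [-0.012  0.016  0.036] turn 0.004 norm_mm 5
```

In the groove without force; last few mm, then release.

Call:
servo_tool:
  motion: [-1,-0.01,0.01,0.03,0,-1,-0.01,0.01,0.04,0,-1,-0.01,0.01,0.04,0]

```text
time: 7.35
tool_pos: [0.581, 0.0469, 0.0913]
tool_rot: [0.0, 1.0, -0.031, 0.0]
contact_force: [0.2, 0.0, 0.2]
gripper_width: 0.084
grasp_force: 59.5
```

Call:
servo_tool:
  motion: [-0.4,0,0,0,0,-0.4,0,0,0,0,-0.4,0,0,-0.1,0,-0.4,0,0,-0.4,0,-0.4,0,0,-0.7,0]

```text
time: 7.98
tool_pos: [0.5807, 0.0469, 0.1765]
tool_rot: [0.0, 1.0, -0.031, 0.0]
contact_force: [0.5, -1.0, 0.2]
gripper_width: 0.302
grasp_force: 0.0
```

```bash
python3 go.py .44 -.19 .2 19
python3 - <<'E'
from h import *
im,d,X,p,P=grab("top")
print("or",rect(X,.118,.145,(.52,.66),(.02,.08)),rect(X,.118,.145,(.5,.56),(.02,.08)))
print("green",rect(X,.118,.14,(.5,.66),(.1,.16)))
im,d,X,p,P=grab("wrist")
print("or",rect(X,.118,.145,(.5,.66),(.02,.08)))
E
```

```text
t 7.97 pos [0.5807 0.0469 0.1765] yaw -3.51 tilt [ 0.0002 -0.    ] F [ 0.5 -1.   0.2] w 0.302 g 0.0
units [-1.049  2.042 -0.196] turn -0.5 norm_mm 277
or None None
green (array([574.4, 131.2]), 50.5, 8.5, -3.9, 60, array([0.5754, 0.1309, 0.129 ]))
or (array([577.6,  47.3]), 99.5, 8.6, -3.8, 1862, array([0.5837, 0.0471, 0.1297]))
```

Call:
servo_tool:
  motion: [-0.4,0,0,-0.2,0,0.4,-0.3,0.5,-0.2,-0.1,1,-0.6,1,-0.2,-0.2,1,-0.7,1,-0.2,-0.4,1,-0.7,1,-0.2,-0.48]

```text
time: 8.7
tool_pos: [0.4882, -0.0688, 0.1988]
tool_rot: [0.0, 0.988, 0.157, -0.0]
contact_force: [0.1, 0.3, 0.6]
gripper_width: 1.001
grasp_force: 0.0
```

```bash
python3 go.py .42 -.197 .2 18
```

```text
t 8.7 pos [ 0.4882 -0.0688  0.1988] yaw 18.1 tilt [-0.      0.0001] F [0.1 0.3 0.6] w 1.001 g 0.0
units [-0.872  0.839 -0.01 ] turn 0.002 norm_mm 145
```

Call:
servo_tool:
  motion: [1,-0.4,0.4,0,0,1,-0.87,0.84,0,0,1,-0.87,0.84,0,0,1,-0.87,0.84,0,0]

```text
time: 9.2
tool_pos: [0.4209, -0.1969, 0.1988]
tool_rot: [-0.0, 0.988, 0.156, 0.0]
contact_force: [-0.2, 0.3, -0.4]
gripper_width: 0.998
grasp_force: 0.0
```

```bash
python3 - <<'E'
from h import *
im,d,X,p,P=grab("wrist","w3.png")
hs=cv2.cvtColor(im,cv2.COLOR_RGB2HSV); red=((hs[...,0]<8)|(hs[...,0]>172))&(hs[...,1]>120)
z=X[...,2]; m=(z>.019)&(z<.03)&(X[...,0]>.38)&(X[...,0]<.56)&(X[...,1]>-.27)&(X[...,1]<-.12)
Q=X[m]; print(len(Q),rect(Q,.019,.03,(0,1),(-1,1)))
# project on candidate midline, cross-section of top face along it
o=np.array([.46,-.185]); a=np.radians(18); M=np.array([[np.cos(a),-np.sin(a)],[np.sin(a),np.cos(a)]])
U=(Q[:,:2]-o)@M*1000
for lo in range(-90,90,6):
    v=U[(U[:,0]>=lo)&(U[:,0]<lo+6)][:,1]
    if len(v)>3:
        s=np.sort(v); g=np.diff(s); k=g.argmax() if len(g) else 0
        print(lo+3,s[0].round(1),s[-1].round(1),"gap",(s[k].round(1),s[k+1].round(1)) if g[k]>3 else "")
r,c=np.where(m); print(c.min(),c.max(),r.min(),r.max())
E
python3 go.py .423 -.197 .1 18
```

```text
5460 (array([ 482.8, -195. ]), 154.4, 149.7, 0.0, 5460, array([ 0.5468, -0.1791,  0.0217]))
-51 -22.9 22.6 gap (np.float64(-17.8), np.float64(16.5))
-45 -23.9 22.6 gap (np.float64(-15.8), np.float64(15.3))
-39 -22.8 21.5 gap (np.float64(-14.6), np.float64(14.2))
-33 -21.7 20.3 gap (np.float64(-13.6), np.float64(13.2))
-27 -19.5 19.2 gap (np.float64(-11.6), np.float64(12.1))
-21 -17.4 18.1 gap (np.float64(-10.5), np.float64(11.0))
-15 -16.4 16.9 gap (np.float64(-9.4), np.float64(10.0))
-9 -15.3 15.9 gap (np.float64(-7.5), np.float64(9.0))
-3 -14.2 14.8 gap 
3 -12.3 13.8 gap 
9 -10.3 11.7 gap 
15 -9.2 11.7 gap 
21 -6.4 8.7 gap 
27 -5.4 8.7 gap 
33 -5.4 8.6 gap 
39 -5.4 8.5 gap 
45 -5.3 8.5 gap 
51 -5.3 9.4 gap 
57 -108.7 9.3 gap (np.float64(-100.0), np.float64(-5.3))
63 -110.2 9.2 gap (np.float64(-76.8), np.float64(-5.3))
69 -111.0 -52.9 gap 
75 -99.9 -28.6 gap 
81 -81.5 -5.2 gap 
87 -64.8 18.7 gap 
281 443 0 184
t 9.25 pos [ 0.4214 -0.1961  0.1988] yaw 18.01 tilt [ 0.0003 -0.0003] F [1.  0.6 0. ] w 1.0 g 0.0
units [0.01  0.012 0.823] turn 0.0 norm_mm 99
```

View pics/w3.png

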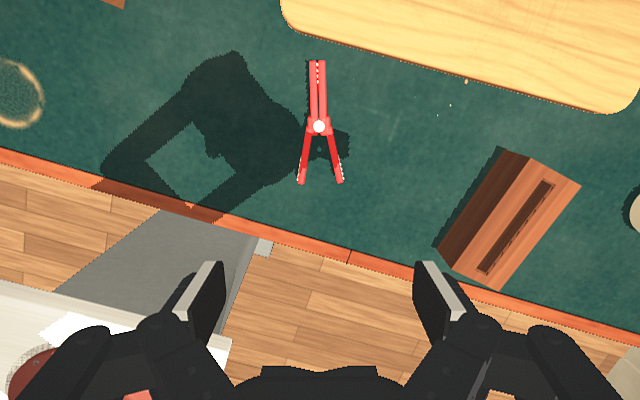

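Call:
servo_tool:
  motion: [1,0.03,0.01,0.3,-0.027,1,0.03,0.01,0.7,-0.027,0.6,0.03,0.01,1,-0.027,0.6,0.03,0.01,1,-0.027,0.6,0.03,0.01,1,-0.027]

```text
time: 9.88
tool_pos: [0.4266, -0.1959, 0.0804]
tool_rot: [0.001, 0.986, 0.168, 0.001]
contact_force: [0.1, -0.6, 0.8]
gripper_width: 0.796
grasp_force: 0.0
```

```bash
python3 go.py .4249 -.1966 .003 19.2
python3 - <<'E'
from h import *
im,d,X,p,P=grab("wrist"); T=T_tool()
Y=(X-T[:3,3])@T[:3,:3]*1000; z=X[...,2]
m=(z>.019)&(z<.03)&(abs(Y[...,1])<32)&(Y[...,0]>-30)&(Y[...,0]<115); Y=Y[m]
for lo in range(-30,115,8):
    v=Y[(Y[:,0]>=lo)&(Y[:,0]<lo+8)][:,1]
    if len(v)>5: s=np.sort(v); g=np.diff(s); k=g.argmax(); print(lo+4,s[0].round(1),s[-1].round(1),(s[k].round(1),s[k+1].round(1)) if g[k]>3 else "")
E
```

```text
t 9.88 pos [ 0.4266 -0.1959  0.0804] yaw 19.38 tilt [0.0013 0.0016] F [ 0.1 -0.6  0.8] w 0.796 g 0.0
units [-0.016 -0.001  0.645] turn 0.004 norm_mm 77
-18 -22.3 21.1 (np.float64(-17.1), np.float64(16.5))
-10 -23.9 22.8 (np.float64(-15.6), np.float64(15.0))
-2 -22.4 22.0 (np.float64(-14.1), np.float64(12.9))
6 -20.8 20.2 (np.float64(-12.6), np.float64(11.4))
14 -18.5 18.0 (np.float64(-10.6), np.float64(10.0))
22 -17.0 15.8 (np.float64(-9.1), np.float64(8.0))
30 -15.6 14.4 (np.float64(-2.2), np.float64(1.0))
38 -14.0 12.9 
46 -10.8 10.3 
54 -9.5 9.5 
62 -7.5 7.0 
70 -8.0 6.9 
78 -7.9 6.8 
86 -7.8 6.7 
94 -7.7 6.6 
102 -7.6 6.5 
110 23.2 32.0 
118 20.2 32.0
```

Call:
servo_tool:
  motion: [0.6,-0.01,-0.004,0.3,0,0.3,-0.01,-0.004,0.5,0,0.3,-0.01,-0.004,0.6,0,0.3,-0.01,-0.004,0.64,0,0.3,-0.01,-0.004,0.64,0]

```text
time: 10.55
tool_pos: [0.4248, -0.1964, 0.003]
tool_rot: [0.001, 0.986, 0.168, 0.001]
contact_force: [-0.8, 0.0, -0.7]
gripper_width: 0.652
grasp_force: 0.0
```

```bash
python3 go.py .4249 -.1966 .003 19.2
```

```text
t 10.55 pos [ 0.4248 -0.1964  0.003 ] yaw 19.31 tilt [0.001  0.0012] F [-0.8  0.  -0.7] w 0.652 g 0.0
units [0.    0.002 0.   ] turn 0.002 norm_mm 0
```

Call:
servo_tool:
  motion: [-0.3,0,0,0,0,-1,0,0,0,0,-1,0,0,0,0,-1,0,0,0,0,-1,0,0,0,0]

```text
time: 11.18
tool_pos: [0.4259, -0.1974, 0.0047]
tool_rot: [0.002, 0.986, 0.168, 0.001]
contact_force: [-1.5, 0.0, 6.8]
gripper_width: 0.257
grasp_force: 61.1
```

```bash
python3 go.py .4249 -.1966 .1 19.2
```

```text
t 11.18 pos [ 0.4259 -0.1974  0.0047] yaw 19.32 tilt [0.0023 0.0038] F [-1.5  0.   6.8] w 0.257 g 61.1
units [-0.004 -0.006 -0.794] turn 0.003 norm_mm 95
```

Call:
servo_tool:
  motion: [-1,0,0,-0.2,0,-1,0,0,-0.5,0,-1,0,0,-0.9,0.2,-1,-0.1,0,-0.9,0.4,-1,-0.2,0,-0.9,0.5]

```text
time: 11.8
tool_pos: [0.4019, -0.2044, 0.1118]
tool_rot: [0.001, 1.0, -0.029, 0.001]
contact_force: [0.1, -0.9, -1.3]
gripper_width: 0.256
grasp_force: 60.0
```

```bash
python3 - <<'E'
from h import *
im,d,X,p,P=grab("wrist","w4.png"); T=T_tool()
Y=(X-T[:3,3])@T[:3,:3]*1000
m=(abs(Y[...,2])<35)&(abs(Y[...,1])<40)&(Y[...,0]>10)&(Y[...,0]<125); Y=Y[m]; print(np.percentile(Y[:,2],[2,20,50,80]).round(1))
for lo in range(10,120,5):
    q=Y[(Y[:,0]>=lo)&(Y[:,0]<lo+5)];v=q[:,1]
    if len(v)>5: s=np.sort(v); g=np.diff(s); k=g.argmax(); print(lo+2.5,s[0].round(1),s[-1].round(1),(s[k].round(1),s[k+1].round(1)) if g[k]>3 else "",np.median(q[:,2]).round(1))
print("max x",np.percentile(Y[:,0],99.8))
E
python3 go.py .40 .06 .09 -3.75
```

```text
[-30.2 -20.3 -19.6 -18.6]
12.5 -17.5 17.5 (np.float64(-4.5), np.float64(4.9)) -20.4
17.5 -11.3 12.2 (np.float64(-4.5), np.float64(5.0)) -19.6
22.5 -11.6 12.1 (np.float64(-4.6), np.float64(5.0)) -19.6
27.5 -11.5 12.0 (np.float64(-4.6), np.float64(5.1)) -19.5
32.5 -11.4 12.2 (np.float64(-4.7), np.float64(5.1)) -19.6
37.5 -11.7 12.0  -19.5
42.5 -11.6 12.2  -19.8
47.5 -11.1 11.7  -20.2
52.5 -11.7 12.0  -19.6
57.5 -10.1 10.5 (np.float64(-1.8), np.float64(2.2)) -19.5
62.5 -10.9 11.2 (np.float64(-2.9), np.float64(3.2)) -19.5
67.5 -11.9 12.2 (np.float64(-3.9), np.float64(4.2)) -19.5
72.5 -12.9 13.2 (np.float64(-4.9), np.float64(5.2)) -19.4
77.5 -13.8 14.5 (np.float64(-6.0), np.float64(6.3)) -19.4
82.5 -15.0 15.3 (np.float64(-7.1), np.float64(7.2)) -19.5
87.5 -15.9 16.6 (np.float64(-7.8), np.float64(8.1)) -19.4
92.5 -17.0 17.4 (np.float64(-8.8), np.float64(9.1)) -19.4
97.5 -18.0 18.4 (np.float64(-9.8), np.float64(10.1)) -19.4
102.5 -18.6 19.1 (np.float64(-10.9), np.float64(11.1)) -19.3
max x 103.7020798598617
t 11.85 pos [ 0.4005 -0.2044  0.111 ] yaw -3.45 tilt [0.0004 0.0013] F [ 0.5  0.7 -1.1] w 0.251 g 60.0
units [-0.137 -2.2    0.172] turn 0.007 norm_mm 265
```

View pics/w4.png

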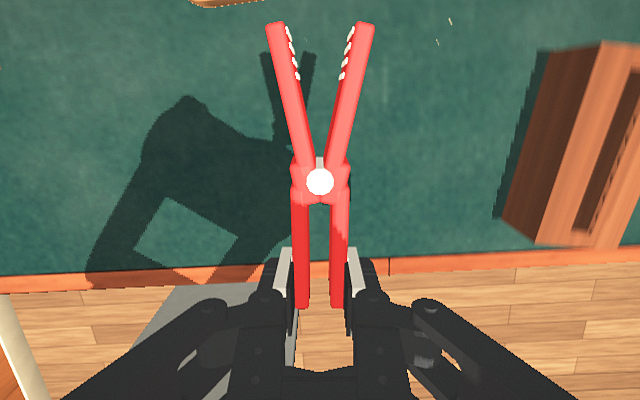

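Call:
servo_tool:
  motion: [-1,-0.05,-0.3,0,0,-1,-0.1,-0.7,0,0,-1,-0.1,-1,0.1,0.007,-1,-0.1,-1,0.17,0.007]

```text
time: 12.35
tool_pos: [0.3961, -0.0816, 0.0894]
tool_rot: [-0.0, 1.0, -0.028, 0.0]
contact_force: [-0.1, -0.6, -0.1]
gripper_width: 0.258
grasp_force: 60.0
```

Call:
servo_tool:
  motion: [-1,-0.1,-0.5,0,0,-1,-0.1,-0.9,0,0,-1,-0.1,-1,0,0,-1,-0.1,-1,0,0]

```text
time: 12.85
tool_pos: [0.3918, 0.0369, 0.0899]
tool_rot: [0.0, 1.0, -0.03, 0.0]
contact_force: [0.2, -0.5, -1.1]
gripper_width: 0.253
grasp_force: 60.0
```

```bash
cat > rel.py <<'E'
from h import *
im,d,X,p,P=grab("wrist","w5.png"); T=T_tool()
Y=(X-T[:3,3])@T[:3,:3]*1000; z=X[...,2]
m=(abs(X[...,1]-.047)<.03)&(X[...,0]>.48)&(X[...,0]<.68)&(z>.127)&(z<.133)
B=Y[m]; print("top n",len(B),np.percentile(X[m],[1,50,99],axis=0).round(4).tolist())
if len(B):
    (c,(w,h),a)=cv2.minAreaRect(B[:,:2].astype(np.float32)); print("rect tool",c,w,h,a); print("xmin",np.percentile(B[:,0],[.5,2]))
m=(z>.06)&(z<.127)&(abs(Y[...,1])<12)&(Y[...,0]>80)&(Y[...,2]<0)
for lo in range(80,180,10):
    q=Y[m&(Y[...,0]>=lo)&(Y[...,0]<lo+10)]
    if len(q)>5: print(lo,len(q),np.percentile(q,[2,50,98],axis=0).round(1).tolist())
E
python3 rel.py; python3 go.py .4384 .0565 .09 -3.75
```

```text
t 12.9 pos [0.3918 0.0364 0.0898] yaw -3.49 tilt [0.0001 0.0007] F [ 0.8 -0.3 -0. ] w 0.25 g 60.0
units [ 0.377 -0.191 -0.002] turn 0.006 norm_mm 51Traceback (most recent call last):
  File "rel.py", line 5, in <module>
    B=Y[m]; print("top n",len(B),np.percentile(X[m],[1,50,99],axis=0).round(4).tolist())
                                 ~~~~~~~~~~~~~^^^^^^^^^^^^^^^^^^^^^^^
    return _quantile_unchecked(
        a, q, axis, out, overwrite_input, method, keepdims, weights)
    return _ureduce(a,
                    func=_quantile_ureduce_func,
    ...<5 lines>...
                    overwrite_input=overwrite_input,
                    method=method)
    r = func(a, **kwargs)
    result = _quantile(arr,
                       quantiles=q,
    ...<2 lines>...
                       out=out,
                       weights=wgt)
    slices_having_nans = np.isnan(arr[-1, ...])
                                  ~~~^^^^^^^^^
IndexError: index -1 is out of bounds for axis 0 with size 0
```

View pics/w5.png

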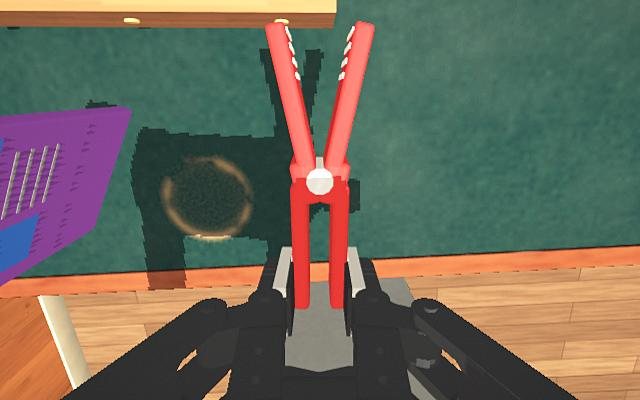

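Call:
servo_tool:
  motion: [-1,0,-0.1,0,0,-1,0.05,-0.19,0,0.006,-1,0.15,-0.19,0,0.006,-1,0.2,-0.19,0,0.006,-1,0.2,-0.19,0,0.006]

```text
time: 13.52
tool_pos: [0.4173, 0.0582, 0.0897]
tool_rot: [0.0, 0.999, -0.033, -0.0]
contact_force: [-0.3, 0.3, -1.0]
gripper_width: 0.254
grasp_force: 60.0
```

```bash
sed -i 's/^B=.*/B=Y[m]; print("top n",len(B))/' rel.py; python3 rel.py; python3 go.py .4384 .0565 .09 -3.75
python3 - <<'E'
from h import *
im,d,X,p,P=grab("top")
print("or",rect(X,.118,.145,(.5,.66),(.02,.08)))
print("clip-ish",rect(X,.095,.116,(.48,.56),(.02,.09)))
E
```

```text
top n 0
80 773 [[80.2, -11.9, -20.0], [84.6, -7.6, -18.5], [89.8, 11.8, -2.5]]
90 495 [[90.1, -11.9, -19.9], [94.2, -9.5, -17.7], [99.9, 11.9, -1.1]]
100 65 [[100.0, -11.9, -18.7], [101.0, -10.8, -16.2], [102.5, 11.9, -1.3]]
110 196 [[110.4, -2.8, -14.3], [110.7, 0.7, -7.4], [111.5, 4.4, -0.6]]
t 13.57 pos [0.417  0.0582 0.0896] yaw -3.8 tilt [-0.0007  0.0001] F [-0.5  0.1 -0.5] w 0.256 g 60.0
units [ 0.179  0.002 -0.003] turn -0.001 norm_mm 22
or (array([578.1,  46.5]), 97.3, 8.7, -3.4, 104, array([0.5786, 0.0466, 0.129 ]))
clip-ish (array([523. ,  51.2]), 69.5, 36.2, 7.5, 74, array([0.5081, 0.0449, 0.1077]))
```

Call:
servo_tool:
  motion: [-1,0.03,0.005,0,0,-1,0.07,0.005,0,0,-1,0.11,0.005,0,0,-1,0.15,0.005,0,0,-1,0.18,0.005,0,0]

```text
time: 14.25
tool_pos: [0.4387, 0.0563, 0.0897]
tool_rot: [-0.0, 0.999, -0.033, 0.0]
contact_force: [0.3, 0.8, -1.2]
gripper_width: 0.253
grasp_force: 60.0
```

Call:
servo_tool:
  motion: [-1,0,0,0,0,-1,0,0,0,0,-1,0,0,0,0]

```text
time: 14.62
tool_pos: [0.4382, 0.0564, 0.0897]
tool_rot: [-0.0, 0.999, -0.033, -0.0]
contact_force: [1.1, 0.2, -0.7]
gripper_width: 0.254
grasp_force: 60.0
```

```bash
sed -i 's/w5.png/w6.png/' rel.py; python3 rel.py; python3 go.py .4384 .0565 .09 -3.75
python3 - <<'E'
from h import *
im,d,X,p,P=grab("wrist"); T=T_tool(); Y=(X-T[:3,3])@T[:3,:3]*1000
for lo in range(80,108,4):
    v=np.sort(Y[(Y[...,0]>=lo)&(Y[...,0]<lo+4)&(abs(Y[...,2]+12)<12)&(abs(Y[...,1])<25)][:,1])
    g=np.diff(v); k=np.sort(np.argsort(g)[-2:]) if len(g)>4 else []; print(lo,[(v[i].round(1),v[i+1].round(1)) for i in k])
E
```

```text
top n 1676
rect tool (96.98519897460938, 0.3866729736328125) 7.949067115783691 15.43235969543457 88.97821807861328
xmin [89.43634348 89.66560973]
80 933 [[80.1, -11.8, -34.8], [85.5, -0.7, -18.3], [89.7, 11.7, -2.8]]
90 498 [[90.1, -11.9, -31.7], [94.5, -9.5, -17.7], [99.7, 11.9, -0.9]]
100 73 [[100.0, -11.9, -32.6], [101.1, -3.9, -17.5], [106.2, 11.8, -2.6]]
t 14.68 pos [0.4382 0.0564 0.0897] yaw -3.77 tilt [-0.  0.] F [ 0.8 -0.3 -0.7] w 0.255 g 60.0
units [ 0.001 -0.001 -0.003] turn -0.001 norm_mm 0
80 [(np.float64(-6.9), np.float64(7.9)), (np.float64(10.1), np.float64(10.3))]
84 [(np.float64(-7.5), np.float64(8.3)), (np.float64(16.5), np.float64(16.7))]
88 [(np.float64(-8.5), np.float64(-3.1)), (np.float64(4.0), np.float64(9.4))]
92 [(np.float64(-9.5), np.float64(10.3)), (np.float64(15.1), np.float64(15.2))]
96 [(np.float64(-10.1), np.float64(-9.8)), (np.float64(-9.8), np.float64(10.7))]
100 [(np.float64(-17.6), np.float64(-17.3)), (np.float64(-10.7), np.float64(11.5))]
104 []
```

View pics/w6.png

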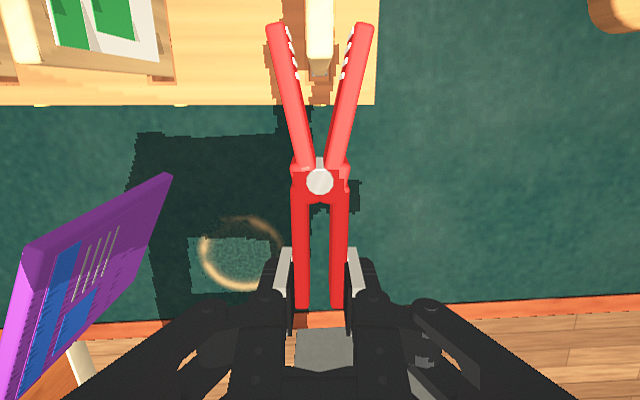

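The picture shows the board's near edge centred between the open jaws at about (320, 70). The jaws are about 14 mm onto it, with about 5 mm clear on each side and no contact force.

```bash
python3 -c "from plant import job_done; print(job_done())"
```

```text
the job is handed in; nothing more can be done
None
```

The orange board stands fully down and released in the empty groove (groove_3). The clip is held squeezed open in the air around its robot-facing edge, about 14 mm on with about 5 mm clear each side and no contact, and the job was handed in at about 15 s.

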